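# Sort salvaged parts on the repair bench

## Robot

A 7-joint arm with a two-finger parallel gripper is mounted at the origin on the work surface. World frame = base frame: x ahead of the robot, y to its left, z up, the work surface at z = 0. Lengths are in mm, angles in rad, forces in N, time in s.
With the tool pointing down it reaches from about 400 to 900 mm from the base axis. Payload 5.5 kg.
Tool frame: the origin (TCP) lies between the finger pads; the fingertips stand robot.tip_extent ahead of it and the grasp point (between the pads) is the TCP (robot.tip_extent is the distance from the TCP to the fingertips, in mm); z points along the fingers, y is the direction in which the jaws open and shut (so a half turn about z gives the same grasp; the last joint's range is limited). The gripper opens to 92 mm and grips with 3 to 60 N. Pads are 19 mm wide; open, the fingers measure 130 mm over their backs; the gripper's body (75 mm by 190 mm) begins 47 mm behind the grasp point.
Start: joints at [-0.939, 0.501, -0.427, 1.55, 0.221, 1.138, -0.21], TCP at [234.286, 606.308, 245.729] pointing down, gripper open.
Joint ranges: [-2.88, 2.88], [-0.31, 2.03], [-1.54, 1.56], [0.2, 2.42], [-1.41, 4.55], [0.19, 2.02], [-2.57, 2.57]. Speed limits (rad/s): [2.57, 2.57, 3.14, 3.14, 3.14, 3.14, 3.14].

## Interface

Orientations are given as a unit quaternion [x, y, z, w].
In Python, from bench import robot, capture, camera_info, job_done gives the robot as it stands.
- The arm moves only by the tool play_rows, never from a script. Its argument "deltas" is a list of rows, each an object with "linear": the shift along the world's x, y, z in mm, a list of three; "rotation": the turn, a rotation vector about the world's x, y, z in rad, a list of three; "claw": the opening, from 0 (shut) to 1 (fully open). A call has 1 to 12 rows; each row is the pose to reach, as a shift and turn from the pose commanded when the call began; what a row does not reach only later rows make up. A row lasts 1/10 s, in which the tool goes at most 50 mm and 8.59 degrees, less where a joint would pass 70% of its speed; a pose out of reach is approached as far as the arm can. A call with a gripper value outside its range is refused whole. The fingers move at their own pace and stop on an object; the grip force is fixed at half the most. Time passes only in rows, so rows that repeat a pose let the fingers close. It gives the time, the measured TCP pose, the force and the opening at its end, in the units of the state.
- robot.state(): the state, without advancing time (a new reading comes with each control period).
- capture(name): name is "side" or "top" or "wrist"; returns the picture (384x512x3 uint8, blue, green, red); there is no depth.
- camera_info(name): a dict with "fx", "fy", "cx", "cy" (pixels), "distortion" ([k1, k2, p1, p2, k3] as OpenCV has them; the pictures are not rectified), "R" (3x3) and "t" (3): a world point X has camera coordinates R X + t. Camera axes: x right, y down, z forward; pixel columns grow to the right and rows downward; lengths in mm; the calibration is good to about 2 mm. A picture is of the moment at which its call begins: read the wrist's pose just before it. camera_info takes no time and is no camera call; for the wrist camera it gives the pose at the moment of the call.
- job_done(): hands the job in, once; it reports no verdict.
The state is a dict: "clock": time; "joint_positions": joint angles; "qvel": joint speeds; "joint_efforts": joint torques, N m; "eef_pos": TCP position; "tool_rot": TCP orientation; "ft_force": force on the tool from outside, world axes, zero at the start; "torque": the same for the moment, N m; "grip_width": finger opening in mm.
Only numpy, scipy, OpenCV 4.12 (cv2) and the standard library are available. Lean on these libraries where they do the work, as an engineer would, in place of code of your own. Each camera call takes 0.05 s, during which the arm holds its last target. There are 200 camera calls.

## Task

Sort the two salvaged parts left on the blue mat: put the heat sink into the bin that already holds a heat sink, and the transformer into the bin that already holds a transformer. Set each down gently rather than dropping it, so that it stands right way up, flat on the floor of its bin beside the part already there, and let go.

Things in the scene. Friction and masses are not known exactly. Their poses are not given: they have to be found in the camera images.
- heatsink_center (a point): Centre (half-way up) of the loose heat sink on the middle of the blue mat: bare aluminium, 50 mm (x) by 40 mm (y), 34 mm tall, 0.1 kg; 8 mm base, six upright fins along x. Grip it across y, on the flat outer fins at y = +-20 mm. z up; starts upright on the mat, whose top is 2 mm above the table. An equal one already stands in its bin; a fan and a round capacitor near it are not part of the job.
- transformer_center (a point): Centre (half-way up) of the loose transformer on the middle of the mat: dark steel core 46 mm (x) by 26 mm (y), 38 mm tall, 0.25 kg; a copper coil 30 mm long (x), 26 mm high bulges out of both sides to flat faces at y = +-21 mm. Grip it there across y, or across x on the core ends. z up; starts upright. An equal one already stands in its bin.
- heatsink_bin_in (a point): Centre of the inner floor of the heat sinks' bin, left or right on the mat: fixed open black tray, 230 mm (x) by 170 mm (y) outside, walls 5 mm thick, 45 mm high; inner floor 5 mm above the mat. x points away from the robot (within 10 degrees), z up. A heat sink stands in its far half, about 60 mm along +x; its near half, about -55 mm along x, is free.
- transformer_bin_in (a point): Centre of the inner floor of the transformers' bin, on the other side of the mat: a like tray, same sizes and axes; only what they hold tells the bins apart. A transformer stands in its far half, about 60 mm along +x; its near half, about -55 mm along x, is free.
Mind the look-alikes: they are no part of the job. What is shaped like the part that bears transformer_center but green or yellow is not meant.

How it is judged:
By the outcome, as a careful person would: the job done as asked, in the order asked, and still so for the second after the job is handed in, with the robot touching nothing.
It also fails if it takes over 58 s, if anything falls off the work surface, if the arm or the gripper's body presses on something with over 40 N, if the wrist force passes 120 N, or if a joint passes its speed limit or range.

## Working session

There is one attempt and no reset: what is moved stays moved. The work goes in short steps, Python scripts to look and compute and a tool call to move; the robot and the scene stay as the last step left them, time stands still between calls to the robot, and variables do not carry over. Pictures are saved under pics/ and viewed, about 8 in all and at most 12, crops included, and the job is handed in when it is done.

Besides the shell and the picture viewer there is one more tool, called after "Request:" as name(argument=value, ...) on one line, values as JSON. play_rows: Moves the arm, as the interface text tells. Its arguments: {"type":"object","properties":{"deltas":{"type":"array"}},"required":["deltas"]}

```bash
mkdir -p pics
python3 - <<'E'
from bench import robot,capture,camera_info
import cv2,numpy as np
print(robot.state(), robot.tip_extent)
for n in("top","side"):
    im=capture(n); cv2.imwrite(f"pics/{n}0.png",cv2.resize(im,(768,576)) )
    cv2.imwrite(f"pics/raw_{n}0.png",im)
    print(n,camera_info(n))
print(camera_info("wrist"))
E
```

```text
{'clock': 0.0, 'joint_positions': array([-0.93877838,  0.50183201, -0.42684985,  1.55145887,  0.22082586,
        1.13824361, -0.21027886]), 'qvel': array([ 6.17965017e-04, -8.57705578e-04, -7.85909327e-04, -1.15330304e-03,
        1.83604354e-03, -1.88694598e-05,  6.80517312e-04]), 'joint_efforts': array([ 1.38544467e-03, -5.66594982e+01, -5.81611589e+00, -2.79111797e+01,
       -6.88185613e-02,  3.09590762e-02,  1.77221414e-04]), 'eef_pos': array([234.11183577, 605.68056549, 244.68971679]), 'tool_rot': array([ 1.83296640e-01,  9.83057202e-01, -9.13618495e-04, -2.09562151e-04]), 'ft_force': array([ 0.81878898, -0.98859093, -0.38374091]), 'torque': array([-0.04600931,  0.02876722,  0.02092273]), 'grip_width': 91.70250883713037} 19.0
top {'fx': 416.07773760517387, 'fy': 416.07773760517387, 'cx': 256.45931065319326, 'cy': 193.78199484157167, 'distortion': array([0.01128206, 0.        , 0.        , 0.        , 0.        ]), 'R': array([[ 4.42973697e-03, -9.99550035e-01, -2.96665759e-02],
       [-9.87057460e-01,  3.85294094e-04, -1.60366524e-01],
       [ 1.60305795e-01,  2.99929965e-02
[... 190 characters left out ...]
 'distortion': array([-0.03127203,  0.        ,  0.        ,  0.        ,  0.        ]), 'R': array([[ 0.95524385, -0.2949326 , -0.0228898 ],
       [-0.19563022, -0.57178271, -0.7967392 ],
       [ 0.22189637,  0.76555816, -0.60388965]]), 't': array([-544.62382523,  151.16717634, 1151.3194954 ])}
{'fx': 269.73720962802236, 'fy': 269.73720962802236, 'cx': 253.4541233402432, 'cy': 193.20078145310268, 'distortion': array([-0.03908302,  0.        ,  0.        ,  0.        ,  0.        ]), 'R': array([[ 0.36063436,  0.93270536, -0.0018922 ],
       [ 0.90099976, -0.34784935,  0.25923013],
       [ 0.24112713, -0.09519216, -0.96581373]]), 't': array([-649.08408821,  -32.34843282,  389.53342673])}
```

View pics/top0.png

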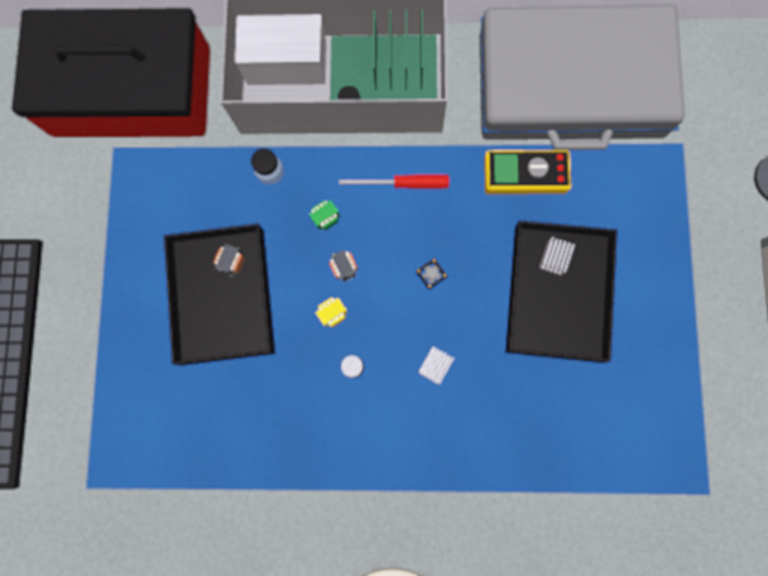

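View pics/side0.png

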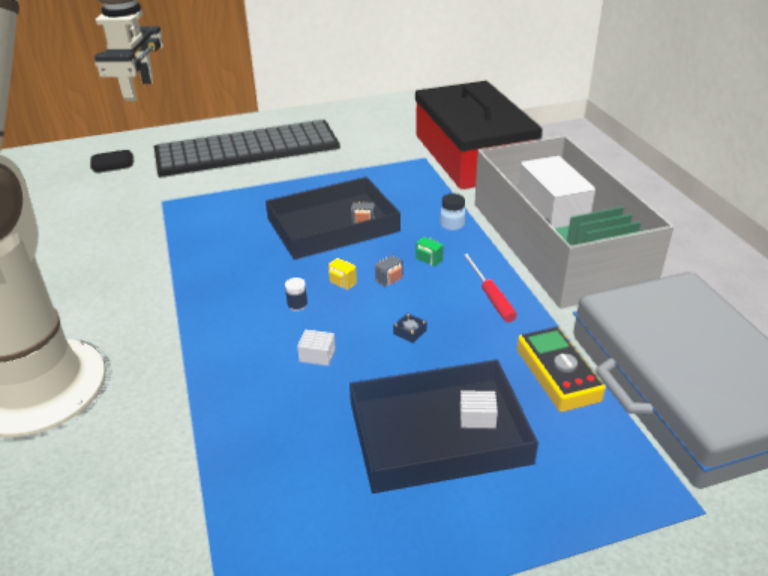

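The top view (shown at 1.5×) has the loose heat sink at (436,366) and the loose transformer at (343,265). The left bin at (220,295) holds a transformer and the right bin at (562,290) holds a heat sink. The green and yellow parts are decoys.

```bash
cat > h.py <<'E'
import numpy as np,cv2
from bench import camera_info
def p2w(ci,px,z):
    K=np.array([[ci['fx'],0,ci['cx']],[0,ci['fy'],ci['cy']],[0,0,1]])
    u=cv2.undistortPoints(np.array(px,float).reshape(-1,1,2),K,ci['distortion']).reshape(-1,2)
    R=ci['R'];d=np.c_[u,np.ones(len(u))]@R;c=-R.T@ci['t']
    return c+d*((z-c[2])/d[:,2])[:,None]
def w2p(ci,X):
    K=np.array([[ci['fx'],0,ci['cx']],[0,ci['fy'],ci['cy']],[0,0,1]])
    return cv2.projectPoints(np.array(X,float).reshape(-1,1,3),cv2.Rodrigues(ci['R'])[0],np.array(ci['t']),K,ci['distortion'])[0].reshape(-1,2)
E
python3 - <<'E'
from h import *
ci=camera_info("top")
s=lambda a:np.array(a)/1.5
print("hs,tr",p2w(ci,s([(436,362),(343,264)]),34).round(1))
for n,c in(("trbin",[(165,236),(262,227),(273,352),(175,363)]),("hsbin",[(516,223),(616,230),(609,360),(507,352)])):
    w=p2w(ci,s(c),47); print(n,w.round(1),w.mean(0).round(1))
    print(np.linalg.norm(np.diff(w,axis=0),axis=1))
im=cv2.imread("pics/raw_top0.png")
a=cv2.resize(im[215:270,265:320],None,fx=7,fy=7,interpolation=3);b=cv2.resize(im[150:205,202:257],None,fx=7,fy=7,interpolation=3)
cv2.imwrite("pics/crop.png",np.hstack([a,b]))
E
```

```text
hs,tr [[448.3 -75.4  34. ]
 [619.   86.3  34. ]]
trbin [[667.1 400.   47. ]
 [683.  228.8  47. ]
 [463.8 202.   47. ]
 [444.7 369.1  47. ]] [564.7 300.   47. ]
[171.93867473 220.85691381 168.16712532]
hsbin [[ 688.6 -215.6   47. ]
 [ 675.3 -386.6   47. ]
 [ 452.  -362.9   47. ]
 [ 464.8 -194.    47. ]] [ 570.2 -289.8   47. ]
[171.47417451 224.60531702 169.32672615]
```

View pics/crop.png

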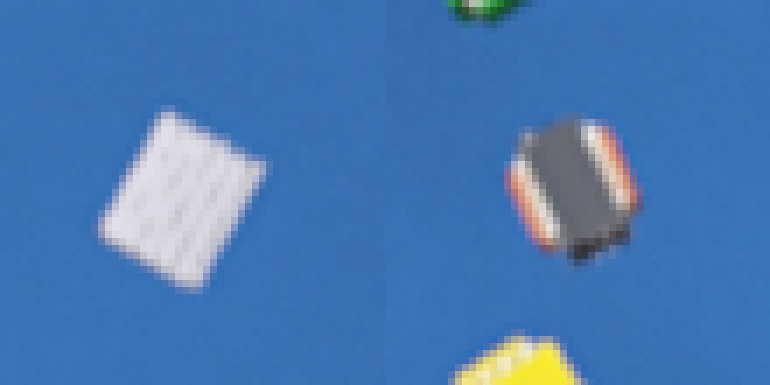

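Loose heat sink: about (447,-75), yaw about -31°. Transformer: about (619,86), yaw about +23°. I'm moving above the heat sink first.

Request:
play_rows(deltas=[{"linear": [213, -681, -60], "rotation": [0, 0, -0.17], "claw": 1}, {"linear": [213, -681, -60], "rotation": [0, 0, -0.17], "claw": 1}, {"linear": [213, -681, -60], "rotation": [0, 0, -0.17], "claw": 1}, {"linear": [213, -681, -60], "rotation": [0, 0, -0.17], "claw": 1}, {"linear": [213, -681, -60], "rotation": [0, 0, -0.17], "claw": 1}, {"linear": [213, -681, -60], "rotation": [0, 0, -0.17], "claw": 1}, {"linear": [213, -681, -60], "rotation": [0, 0, -0.17], "claw": 1}, {"linear": [213, -681, -60], "rotation": [0, 0, -0.17], "claw": 1}, {"linear": [213, -681, -60], "rotation": [0, 0, -0.17], "claw": 1}, {"linear": [213, -681, -60], "rotation": [0, 0, -0.17], "claw": 1}, {"linear": [213, -681, -60], "rotation": [0, 0, -0.17], "claw": 1}, {"linear": [213, -681, -60], "rotation": [0, 0, -0.17], "claw": 1}])

```text
clock: 1.3
eef_pos: [412.8, 33.7, 195.4]
tool_rot: [0.266, 0.964, 0.0, 0.0]
ft_force: [1.2, 0.8, -0.1]
grip_width: 92.0
```

Request:
play_rows(deltas=[{"linear": [34, -109, -20], "rotation": [0, 0, 0], "claw": 1}, {"linear": [34, -109, -20], "rotation": [0, 0, 0], "claw": 1}, {"linear": [34, -109, -20], "rotation": [0, 0, 0], "claw": 1}, {"linear": [34, -109, -20], "rotation": [0, 0, 0], "claw": 1}, {"linear": [34, -109, -20], "rotation": [0, 0, 0], "claw": 1}, {"linear": [34, -109, -20], "rotation": [0, 0, 0], "claw": 1}])

```text
clock: 1.9
eef_pos: [446.4, -71.7, 175.4]
tool_rot: [0.265, 0.964, 0.0, -0.0]
ft_force: [-0.4, 0.1, -0.4]
grip_width: 91.7
```

Run:
```python
from h import *
from bench import robot,capture
s=robot.state();ci=camera_info("wrist");im=capture("wrist")
print(s['eef_pos'],s['tool_rot'],s['joint_positions'])
# expected top-face outline and bottom at the estimate
cv2.imwrite("pics/raw_w1.png",im);np.save("w1.npy",ci,allow_pickle=True)
c,y=np.array([447,-75.5]),np.deg2rad(-31)
R=np.array([[np.cos(y),-np.sin(y)],[np.sin(y),np.cos(y)]])
q=np.array([[25,20],[25,-20],[-25,-20],[-25,20]])@R.T+c
p=w2p(ci,np.c_[q,np.full(4,36)]); print(p)
big=cv2.resize(im,(768,576))
cv2.polylines(big,[(p*1.5).astype(int)],True,(0,0,255),1)
cv2.imwrite("pics/w1.png",big)
```

```text
[446.40758584 -71.71826095 175.42020905] [ 2.65023041e-01  9.64241987e-01  2.69477075e-04 -3.24598880e-04] [ 0.06320289  0.21248434  0.04148235  2.10830619 -0.01281568  0.82157265
  1.14682762]
[[268.85356482 213.30527472]
 [232.13282892 213.15442759]
 [231.36322246 167.69439642]
 [269.76927049 167.85532995]]
```

View pics/w1.png

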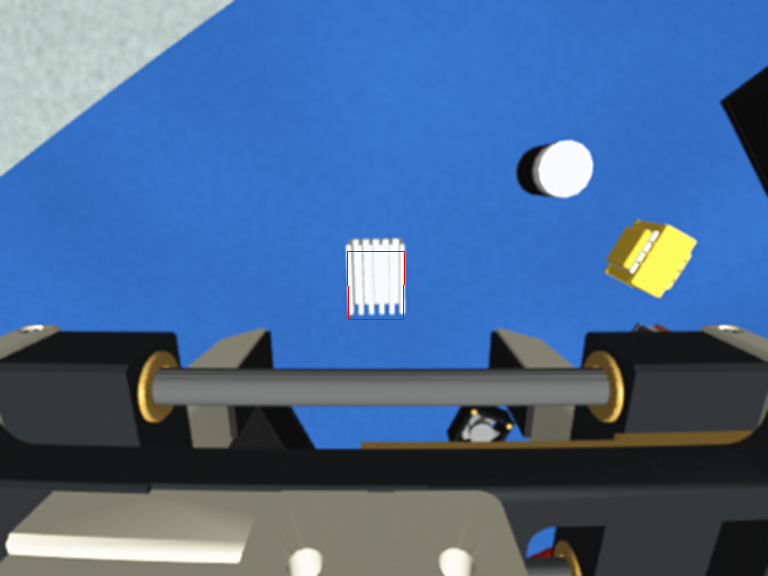

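The predicted outline (red, centre (376,285)) agrees with the fins (centre about (376,279)) in yaw and sideways. It is 2–3 mm off along the fins, which doesn't affect the grip. Descending.

Request:
play_rows(deltas=[{"linear": [-0.5, -3, -40], "rotation": [0, 0, 0], "claw": 1}, {"linear": [-0.5, -3, -80], "rotation": [0, 0, 0], "claw": 1}, {"linear": [-0.5, -3, -110], "rotation": [0, 0, 0], "claw": 1}, {"linear": [-0.5, -3, -130], "rotation": [0, 0, 0], "claw": 1}, {"linear": [-0.5, -3, -142], "rotation": [0, 0, 0], "claw": 1}, {"linear": [-0.5, -3, -149], "rotation": [0, 0, 0], "claw": 1}, {"linear": [-0.5, -3, -149], "rotation": [0, 0, 0], "claw": 1}, {"linear": [-0.5, -3, -149], "rotation": [0, 0, 0], "claw": 0.6}, {"linear": [-0.5, -3, -149], "rotation": [0, 0, 0], "claw": 0.3}, {"linear": [-0.5, -3, -149], "rotation": [0, 0, 0], "claw": 0.3}, {"linear": [-0.5, -3, -149], "rotation": [0, 0, 0], "claw": 0.3}, {"linear": [-0.5, -3, -149], "rotation": [0, 0, 0], "claw": 0.3}])

```text
clock: 3.15
eef_pos: [446.5, -76.4, 26.8]
tool_rot: [0.266, 0.964, 0.0, 0.0]
ft_force: [-0.5, -0.4, 0.0]
grip_width: 56.3
```

Request:
play_rows(deltas=[{"linear": [0, 0, 0], "rotation": [0, 0, 0], "claw": 0.2}, {"linear": [0, 0, 0], "rotation": [0, 0, 0], "claw": 0.2}, {"linear": [0, 0, 0], "rotation": [0, 0, 0], "claw": 0.2}, {"linear": [0, 0, 20], "rotation": [0, 0, 0], "claw": 0.2}, {"linear": [0, 0, 50], "rotation": [0, 0, 0], "claw": 0.2}, {"linear": [0, 0, 80], "rotation": [0, 0, 0], "claw": 0.2}, {"linear": [0, 0, 100], "rotation": [0, 0, 0], "claw": 0.2}, {"linear": [0, 0, 100], "rotation": [0, 0, 0], "claw": 0.2}, {"linear": [0, 0, 100], "rotation": [0, 0, 0], "claw": 0.2}])

```text
clock: 4.05
eef_pos: [446.2, -76.3, 126.4]
tool_rot: [0.266, 0.964, 0.0, 0.0]
ft_force: [0.3, 0.2, -1.4]
grip_width: 40.1
```

Gripped at 40.1 mm. Moving over the near half of the right bin.

Request:
play_rows(deltas=[{"linear": [10, -30, 0], "rotation": [0, 0, 0.06], "claw": 0.2}, {"linear": [22, -65, 0], "rotation": [0, 0, 0.14], "claw": 0.2}, {"linear": [34, -100, 0], "rotation": [0, 0, 0.22], "claw": 0.2}, {"linear": [45, -135, 0], "rotation": [0, 0, 0.29], "claw": 0.2}, {"linear": [55, -165, 0], "rotation": [0, 0, 0.35], "claw": 0.2}, {"linear": [63, -190, 0], "rotation": [0, 0, 0.4], "claw": 0.2}, {"linear": [67, -203, 0], "rotation": [0, 0, 0.43], "claw": 0.2}, {"linear": [69, -208, 0], "rotation": [0, 0, 0.44], "claw": 0.2}, {"linear": [69, -208, 0], "rotation": [0, 0, 0.44], "claw": 0.2}, {"linear": [69, -208, 0], "rotation": [0, 0, 0.44], "claw": 0.2}])

```text
clock: 5.05
eef_pos: [514.7, -282.8, 125.4]
tool_rot: [0.049, 0.999, 0.001, -0.001]
ft_force: [0.5, -0.2, -1.1]
grip_width: 40.0
```

Run:
```python
from h import *
from bench import robot,capture
s=robot.state();ci=camera_info("wrist");im=capture("wrist")
print(s['eef_pos'],s['tool_rot'])
big=cv2.resize(im,(768,576))
def rect(c,yaw,a,b,z,o=(0,0)):
    y=np.deg2rad(yaw);R=np.array([[np.cos(y),-np.sin(y)],[np.sin(y),np.cos(y)]])
    q=(np.array([[a,b],[a,-b],[-a,-b],[-a,b]])+o)@R.T+c
    return (w2p(ci,np.c_[q,np.full(4,z)])*1.5).astype(int)
C=np.array([570.2,-289.8])
cv2.polylines(big,[rect(C,-5.8,115,85,47)],True,(0,0,255),1)
cv2.polylines(big,[rect(C,-5.8,110,80,7)],True,(0,255,0),1)
cv2.polylines(big,[rect(C,-5.8,25,20,7,(-55,0))],True,(0,255,255),1)
cv2.imwrite("pics/w2.png",big)
```

```text
[ 514.66258035 -282.80112177  125.42171434] [ 4.91574304e-02  9.98790305e-01  7.63550795e-04 -9.43973233e-04]
```

View pics/w2.png

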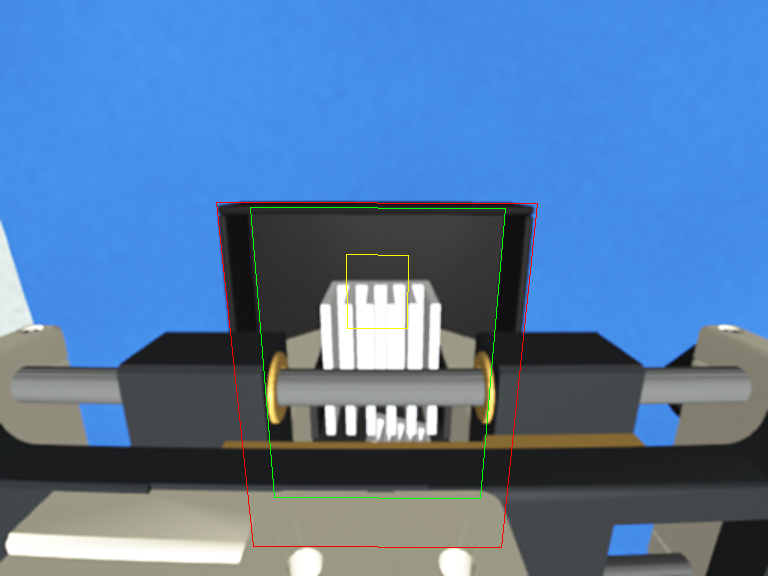

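The bin's rim and floor match my estimate, with the rim at columns 218–537 and the near half clear. Lowering gently.

Request:
play_rows(deltas=[{"linear": [0, 0, -20], "rotation": [0, 0, 0], "claw": 0.2}, {"linear": [0, 0, -45], "rotation": [0, 0, 0], "claw": 0.2}, {"linear": [0, 0, -65], "rotation": [0, 0, 0], "claw": 0.2}, {"linear": [0, 0, -78], "rotation": [0, 0, 0], "claw": 0.2}, {"linear": [0, 0, -85], "rotation": [0, 0, 0], "claw": 0.2}, {"linear": [0, 0, -88], "rotation": [0, 0, 0], "claw": 0.2}, {"linear": [0, 0, -90], "rotation": [0, 0, 0], "claw": 0.2}, {"linear": [0, 0, -91], "rotation": [0, 0, 0], "claw": 0.2}, {"linear": [0, 0, -92], "rotation": [0, 0, 0], "claw": 0.2}, {"linear": [0, 0, -92.5], "rotation": [0, 0, 0], "claw": 0.2}, {"linear": [0, 0, -93], "rotation": [0, 0, 0], "claw": 0.2}, {"linear": [0, 0, -93], "rotation": [0, 0, 0], "claw": 0.2}])

```text
clock: 6.3
eef_pos: [515.3, -284.4, 33.6]
tool_rot: [0.049, 0.999, -0.0, 0.0]
ft_force: [0.5, -0.4, -1.2]
grip_width: 39.9
```

Request:
play_rows(deltas=[{"linear": [0, 0, -0.6], "rotation": [0, 0, 0], "claw": 0.2}, {"linear": [0, 0, -1.2], "rotation": [0, 0, 0], "claw": 0.2}, {"linear": [0, 0, -1.8], "rotation": [0, 0, 0], "claw": 0.2}, {"linear": [0, 0, -1.8], "rotation": [0, 0, 0], "claw": 0.2}])

```text
clock: 6.7
eef_pos: [515.3, -284.3, 31.6]
tool_rot: [0.049, 0.999, 0.0, -0.0]
ft_force: [-0.4, 0.6, -1.4]
grip_width: 39.8
```

Request:
play_rows(deltas=[{"linear": [0, 0, -0.5], "rotation": [0, 0, 0], "claw": 0.2}, {"linear": [0, 0, -0.8], "rotation": [0, 0, 0], "claw": 0.2}, {"linear": [0, 0, -0.8], "rotation": [0, 0, 0], "claw": 0.2}])

```text
clock: 7.0
eef_pos: [515.3, -284.4, 31.5]
tool_rot: [0.049, 0.999, 0.0, -0.0]
ft_force: [-2.6, 0.2, 5.3]
grip_width: 39.5
```

Contact at 5 N upward, so I'm releasing and rising.

Request:
play_rows(deltas=[{"linear": [0, 0, 0.3], "rotation": [0, 0, 0], "claw": 0.5}, {"linear": [0, 0, 0.3], "rotation": [0, 0, 0], "claw": 0.65}, {"linear": [0, 0, 0.3], "rotation": [0, 0, 0], "claw": 0.7}, {"linear": [0, 0, 0.3], "rotation": [0, 0, 0], "claw": 0.7}, {"linear": [0, 0, 0.3], "rotation": [0, 0, 0], "claw": 0.7}, {"linear": [0, 0, 10], "rotation": [0, 0, 0], "claw": 0.7}, {"linear": [0, 0, 30], "rotation": [0, 0, 0], "claw": 0.7}, {"linear": [0, 0, 65], "rotation": [0, 0, 0], "claw": 0.7}, {"linear": [0, 0, 105], "rotation": [0, 0, 0], "claw": 1}, {"linear": [0, 0, 140], "rotation": [0, 0, 0], "claw": 1}, {"linear": [0, 0, 140], "rotation": [0, 0, 0], "claw": 1}, {"linear": [0, 0, 140], "rotation": [0, 0, 0], "claw": 1}])

```text
clock: 8.2
eef_pos: [515.9, -284.7, 172.5]
tool_rot: [0.049, 0.999, -0.001, 0.001]
ft_force: [-0.2, 0.8, -0.2]
grip_width: 90.0
```

Request:
play_rows(deltas=[{"linear": [105, 370, 0], "rotation": [0, 0, 0.5], "claw": 1}, {"linear": [105, 370, 0], "rotation": [0, 0, 0.5], "claw": 1}, {"linear": [105, 370, 0], "rotation": [0, 0, 0.5], "claw": 1}, {"linear": [105, 370, 0], "rotation": [0, 0, 0.5], "claw": 1}, {"linear": [105, 370, 0], "rotation": [0, 0, 0.5], "claw": 1}, {"linear": [105, 370, 0], "rotation": [0, 0, 0.5], "claw": 1}, {"linear": [105, 370, 0], "rotation": [0, 0, 0.5], "claw": 1}, {"linear": [105, 370, 0], "rotation": [0, 0, 0.5], "claw": 1}, {"linear": [105, 370, 0], "rotation": [0, 0, 0.5], "claw": 1}, {"linear": [105, 370, 0], "rotation": [0, 0, 0.5], "claw": 1}, {"linear": [105, 370, 0], "rotation": [0, 0, 0.5], "claw": 1}, {"linear": [105, 370, 0], "rotation": [0, 0, 0.5], "claw": 1}])

```text
clock: 9.4
eef_pos: [619.8, 83.3, 170.2]
tool_rot: [-0.198, 0.98, -0.0, -0.001]
ft_force: [0.4, -1.3, -0.1]
grip_width: 91.5
```

```bash
cat >> h.py <<'E'
def rect(ci,c,yaw,a,b,z,o=(0,0)):
    y=np.deg2rad(yaw);R=np.array([[np.cos(y),-np.sin(y)],[np.sin(y),np.cos(y)]])
    q=(np.array([[a,b],[a,-b],[-a,-b],[-a,b]])+o)@R.T+np.array(c)
    return (w2p(ci,np.c_[q,np.full(4,z)])*1.5).astype(int)
E
python3 - <<'E'
from h import *
from bench import robot,capture
s=robot.state();ci=camera_info("wrist");im=capture("wrist")
print(s['eef_pos'],s['tool_rot'])
big=cv2.resize(im,(768,576))
cv2.polylines(big,[rect(ci,[622,85],23,23,13,40)],True,(0,0,255),1)
r=rect(ci,[622,85],23,15,21,34);cv2.polylines(big,[r],True,(0,255,255),1);print(r)
cv2.imwrite("pics/w3.png",big)
t=cv2.imwrite("pics/raw_top1.png",capture("top"))
E
```

```text
[619.8102422   83.25260523 170.20408441] [-1.97845406e-01  9.80232825e-01 -4.67127407e-04 -7.65067580e-04]
[[410 308]
 [351 308]
 [350 267]
 [411 267]]
```

View pics/w3.png

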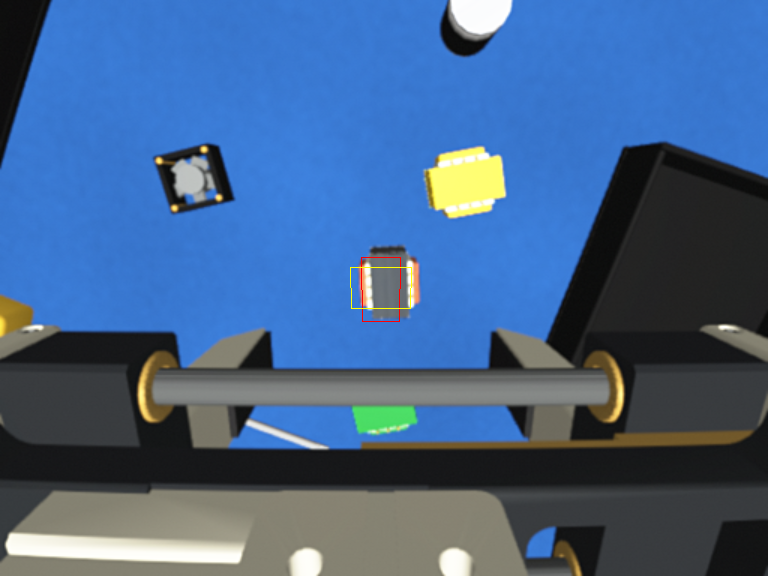

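The image shows the transformer at about (390,285) with yaw as predicted, but about 6 mm further along the jaw axis than my outline. That puts its centre at about (618,90). The neighbours are clear of the fingers.

Request:
play_rows(deltas=[{"linear": [-2.5, 5.5, -40], "rotation": [0, 0, 0], "claw": 1}, {"linear": [-2.5, 5.5, -80], "rotation": [0, 0, 0], "claw": 1}, {"linear": [-2.5, 5.5, -110], "rotation": [0, 0, 0], "claw": 1}, {"linear": [-2.5, 5.5, -130], "rotation": [0, 0, 0], "claw": 1}, {"linear": [-2.5, 5.5, -140], "rotation": [0, 0, 0], "claw": 1}, {"linear": [-2.5, 5.5, -144], "rotation": [0, 0, 0], "claw": 1}, {"linear": [-2.5, 5.5, -144], "rotation": [0, 0, 0], "claw": 0.8}, {"linear": [-2.5, 5.5, -144], "rotation": [0, 0, 0], "claw": 0.6}, {"linear": [-2.5, 5.5, -144], "rotation": [0, 0, 0], "claw": 0.4}, {"linear": [-2.5, 5.5, -144], "rotation": [0, 0, 0], "claw": 0.2}, {"linear": [-2.5, 5.5, -144], "rotation": [0, 0, 0], "claw": 0.2}, {"linear": [-2.5, 5.5, -144], "rotation": [0, 0, 0], "claw": 0.2}])

```text
clock: 10.7
eef_pos: [617.9, 91.2, 27.2]
tool_rot: [-0.199, 0.98, -0.0, 0.0]
ft_force: [1.1, -0.2, 0.1]
grip_width: 48.2
```

Request:
play_rows(deltas=[{"linear": [0, 0, 0], "rotation": [0, 0, 0], "claw": 0.2}, {"linear": [0, 0, 0], "rotation": [0, 0, 0], "claw": 0.2}, {"linear": [0, 0, 0], "rotation": [0, 0, 0], "claw": 0.2}, {"linear": [0, 0, 0], "rotation": [0, 0, 0], "claw": 0.2}])

```text
clock: 11.1
eef_pos: [618.0, 90.6, 27.1]
tool_rot: [-0.199, 0.98, -0.0, 0.0]
ft_force: [-0.2, -2.0, 3.8]
grip_width: 41.9
```

Request:
play_rows(deltas=[{"linear": [0, 0, 20], "rotation": [0, 0, 0], "claw": 0.2}, {"linear": [0, 0, 50], "rotation": [0, 0, 0], "claw": 0.2}, {"linear": [0, 0, 80], "rotation": [0, 0, 0], "claw": 0.2}, {"linear": [0, 0, 105], "rotation": [0, 0, 0], "claw": 0.2}, {"linear": [-15, 28, 105], "rotation": [0, 0, -0.04], "claw": 0.2}, {"linear": [-33, 62, 105], "rotation": [0, 0, -0.09], "claw": 0.2}, {"linear": [-52, 97, 105], "rotation": [0, 0, -0.14], "claw": 0.2}, {"linear": [-70, 132, 105], "rotation": [0, 0, -0.19], "claw": 0.2}, {"linear": [-86, 162, 105], "rotation": [0, 0, -0.23], "claw": 0.2}, {"linear": [-98, 185, 105], "rotation": [0, 0, -0.26], "claw": 0.2}, {"linear": [-105, 197, 105], "rotation": [0, 0, -0.27], "claw": 0.2}, {"linear": [-108, 202, 105], "rotation": [0, 0, -0.27], "claw": 0.2}])

```text
clock: 12.3
eef_pos: [507.3, 295.7, 131.1]
tool_rot: [-0.068, 0.998, 0.0, -0.001]
ft_force: [-0.9, 0.2, -3.0]
grip_width: 41.9
```

Request:
play_rows(deltas=[{"linear": [0, 0, 0], "rotation": [0, 0, 0], "claw": 0.2}, {"linear": [0, 0, 0], "rotation": [0, 0, 0], "claw": 0.2}])

```text
clock: 12.5
eef_pos: [510.1, 291.9, 131.4]
tool_rot: [-0.065, 0.998, -0.0, -0.0]
ft_force: [0.0, 0.3, -1.8]
grip_width: 41.8
```

Run:
```python
from h import *
from bench import robot,capture
s=robot.state();ci=camera_info("wrist");im=capture("wrist")
print(s['eef_pos'],s['tool_rot'])
big=cv2.resize(im,(768,576));C=[564.7,300]
cv2.polylines(big,[rect(ci,C,7.4,115,85,47)],True,(0,0,255),1)
cv2.polylines(big,[rect(ci,C,7.4,110,80,7)],True,(0,255,0),1)
cv2.imwrite("pics/w4.png",big)
```

```text
[510.10137191 291.93648941 131.44879507] [-6.51509987e-02  9.97875269e-01 -4.92206746e-04 -2.28930562e-04]
```

View pics/w4.png

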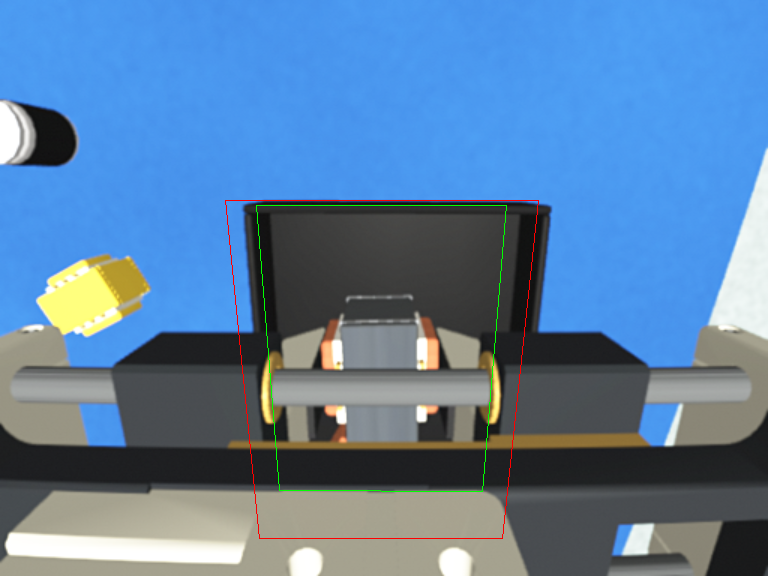

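The bin rim spans columns 245–550, about 15 px (8 mm) to the +y side of my outline. I'll shift y by +7 mm and lower.

Request:
play_rows(deltas=[{"linear": [0, 4, -20], "rotation": [0, 0, 0], "claw": 0.2}, {"linear": [0, 7, -45], "rotation": [0, 0, 0], "claw": 0.2}, {"linear": [0, 7, -65], "rotation": [0, 0, 0], "claw": 0.2}, {"linear": [0, 7, -80], "rotation": [0, 0, 0], "claw": 0.2}, {"linear": [0, 7, -89], "rotation": [0, 0, 0], "claw": 0.2}, {"linear": [0, 7, -94], "rotation": [0, 0, 0], "claw": 0.2}, {"linear": [0, 7, -96], "rotation": [0, 0, 0], "claw": 0.2}, {"linear": [0, 7, -97], "rotation": [0, 0, 0], "claw": 0.2}, {"linear": [0, 7, -98], "rotation": [0, 0, 0], "claw": 0.2}, {"linear": [0, 7, -98], "rotation": [0, 0, 0], "claw": 0.2}])

```text
clock: 13.55
eef_pos: [510.1, 300.4, 34.4]
tool_rot: [-0.066, 0.998, 0.0, 0.0]
ft_force: [0.1, 0.6, -2.4]
grip_width: 41.9
```

Request:
play_rows(deltas=[{"linear": [0, 0, -0.5], "rotation": [0, 0, 0], "claw": 0.2}, {"linear": [0, 0, -1], "rotation": [0, 0, 0], "claw": 0.2}, {"linear": [0, 0, -1], "rotation": [0, 0, 0], "claw": 0.2}])

```text
clock: 13.85
eef_pos: [509.8, 300.2, 32.9]
tool_rot: [-0.066, 0.998, 0.0, 0.0]
ft_force: [0.4, 0.2, -2.2]
grip_width: 41.8
```

Request:
play_rows(deltas=[{"linear": [0, 0, -0.4], "rotation": [0, 0, 0], "claw": 0.2}, {"linear": [0, 0, -0.8], "rotation": [0, 0, 0], "claw": 0.2}, {"linear": [0, 0, -1], "rotation": [0, 0, 0], "claw": 0.2}, {"linear": [0, 0, -1], "rotation": [0, 0, 0], "claw": 0.2}])

```text
clock: 14.25
eef_pos: [509.8, 300.2, 32.1]
tool_rot: [-0.066, 0.998, -0.0, -0.0]
ft_force: [-0.7, -0.7, 1.4]
grip_width: 42.0
```

Request:
play_rows(deltas=[{"linear": [0, 0, -0.3], "rotation": [0, 0, 0], "claw": 0.2}, {"linear": [0, 0, -0.3], "rotation": [0, 0, 0], "claw": 0.55}, {"linear": [0, 0, -0.3], "rotation": [0, 0, 0], "claw": 0.7}, {"linear": [0, 0, 0], "rotation": [0, 0, 0], "claw": 0.7}, {"linear": [0, 0, 0], "rotation": [0, 0, 0], "claw": 0.7}, {"linear": [0, 0, 0], "rotation": [0, 0, 0], "claw": 0.7}, {"linear": [0, 0, 10], "rotation": [0, 0, 0], "claw": 0.7}, {"linear": [0, 0, 35], "rotation": [0, 0, 0], "claw": 0.7}, {"linear": [0, 0, 75], "rotation": [0, 0, 0], "claw": 0.7}, {"linear": [0, 0, 120], "rotation": [0, 0, 0], "claw": 1}, {"linear": [-60, 30, 160], "rotation": [0, 0, 0], "claw": 1}, {"linear": [-100, 50, 180], "rotation": [0, 0, 0], "claw": 1}])

```text
clock: 15.45
eef_pos: [432.5, 339.4, 202.8]
tool_rot: [-0.064, 0.998, 0.001, 0.002]
ft_force: [-1.1, 1.1, -0.2]
grip_width: 83.7
```

Request:
play_rows(deltas=[{"linear": [-130, 40, 40], "rotation": [0, 0, 0], "claw": 1}, {"linear": [-130, 40, 40], "rotation": [0, 0, 0], "claw": 1}, {"linear": [-130, 40, 40], "rotation": [0, 0, 0], "claw": 1}, {"linear": [-130, 40, 40], "rotation": [0, 0, 0], "claw": 1}, {"linear": [-130, 40, 40], "rotation": [0, 0, 0], "claw": 1}, {"linear": [-130, 40, 40], "rotation": [0, 0, 0], "claw": 1}])

```text
clock: 16.05
eef_pos: [302.5, 378.8, 240.0]
tool_rot: [-0.065, 0.998, -0.0, 0.0]
ft_force: [-0.2, 0.4, -0.9]
grip_width: 92.0
```

Run:
```python
from bench import robot,capture
import cv2,numpy as np
s=robot.state();print(s['eef_pos'],s['ft_force'],s['qvel'].round(3))
t=capture("top");d=capture("side")
a=cv2.resize(t[140:250,100:420],(768,264),interpolation=3);b=cv2.resize(d[100:340,100:400],(400,320),interpolation=3)
b2=cv2.resize(d[235:330,225:365],(368,320),interpolation=3)
cv2.imwrite("pics/f.png",np.vstack([a,np.hstack([b,b2])]))
```

```text
[302.50736193 378.78115746 240.00305707] [-0.24470979  0.44993726 -0.9188945 ] [ 0.013  0.016  0.009 -0.002 -0.002 -0.001 -0.   ]
```

View pics/f.png

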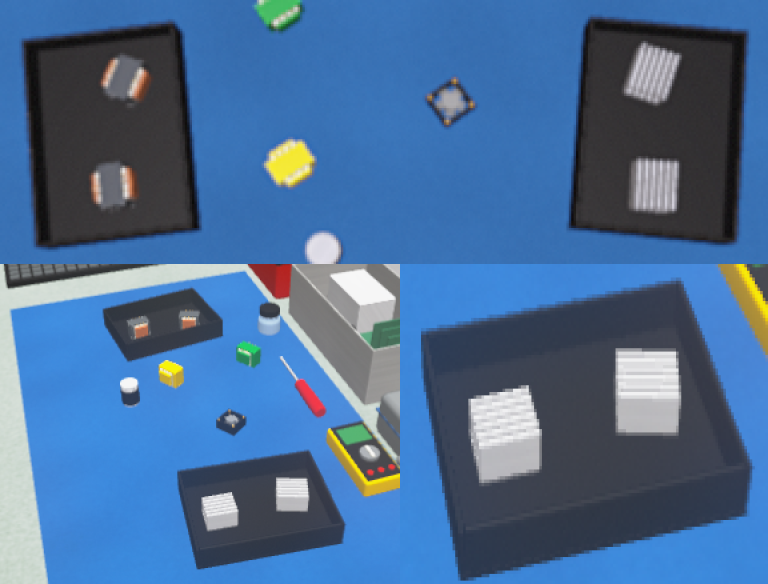

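Both parts stand upright in the near halves of the right bins: the transformer at (112,185) and the heat sink at (654,185). The decoys are where they were and the robot is clear.

```bash
python3 -c "
from bench import job_done;print(job_done())"
```

```text
the job is handed in; nothing more can be done
None
```

I put the loose heat sink into the right bin, beside the one already there. The transformer went into the left bin, beside its match. Each was lowered until light contact with the floor and then released, and the job was handed in at about 16 s.

- **Final pictures:** the top and side views show both parts upright in the free near halves of their bins. The green and yellow look-alikes, the fan and the capacitor were not moved, and the arm was well clear of everything. The largest force seen in the readings at the end of each move was about 6 N.
- **Disagreements on the way:** close looks showed the transformer about 6 mm and its bin about 8 mm off my first estimates from the top camera. I corrected for both before gripping and before placing.
- **Not verified:** I judged "flat on the floor" from the pictures and the contact height and force, and did not measure it separately. The hand-in gave no verdict.

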